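# Wedge the rocking condenser stand

## Task

The wooden stand with the brass cans rocks because its foot at the plate's cut-away corner hangs in the air. With the fingertips push the wooden wedge along the bench, thin end first, under that foot until it is snug but does not jack the stand up, then press down on the top of the stand right above that foot, firmly enough that it would have rocked (about 6 N), for half a second to make sure that it no longer rocks; if it still does, push the wedge farther and press again. Leave the wedge in place and the stand level, lift nothing, and leave the cans and everything else where they are.

Things in the scene. Friction and masses are not known exactly. Their poses are not given: they have to be found in the camera images.
- stand: Loose wooden stand, 120 (x) by 200 (y) mm, 0.9 kg with cans. Origin: centre, at the soles of its feet; x away from the wedge, y left. Feet 16 mm square, 14 high, at x +-45, y +-85; flat top 44 above the soles. A fixed steel bar rises 16 over the top at x 42, y -57. Foot x -45, y +85 hangs in the air: 2 to 3 N on top of it rocks the stand till it drops to the bench; let go, the stand falls back level.
- stand_foot (a point): Point on the stand: middle of the front lower edge of the hanging foot, at x = -53, y = 85, z = 0 mm in the stand's frame. The gap below it to the bench is 4 to 8 mm and differs from time to time.
- stand_press (a point): Point on the flat top of the stand straight above the hanging foot, at x = -45, y = 85, z = 44 mm in the stand's frame: the place to press. The nearest can is about 78 mm away and stands 37 mm above the top.
- plate: Fixed dark steel plate under the stand, 150 (x) by 230 (y) mm, its top 4 to 8 mm above the bench. Its front left corner is cut away (x below 20 mm and y above 40 mm in its frame). Origin: 8 mm below the middle of its top; axes as the stand's.
- wedge: Loose wood wedge, 100 (x) by 48 (y) mm, 45 g, on the bench in front of the hanging foot. Origin: centre of its flat underside. x points to the thin end (x = 50, 2 mm thick); the thick end is an upright flat face at x = -50, 18 mm high. It slides with under 1 N; snug under the foot it resists with some 2 N more; pushed much harder it jacks up or shoves the stand.
- wedge_ramp (a point): Point in the middle of the wedge's sloping top face, 10 mm above its underside; z is square to the slope, x runs down the slope to the thin end, y across. The slope falls 0.16 mm per mm.
- can0: Brass condenser can, 24 mm across, 57 mm high with its terminal, 60 g, standing loose in its slot (20 mm deep) in the stand at x = 5, y = -80 mm of the stand's frame; origin: centre of its underside, 24 mm above the level of the soles.
- can1: Brass condenser can, 24 mm across, 57 mm high with its terminal, 60 g, standing loose in its slot (20 mm deep) in the stand at x = 5, y = -45 mm of the stand's frame; origin: centre of its underside, 24 mm above the level of the soles.
- can2: Brass condenser can, 24 mm across, 57 mm high with its terminal, 60 g, standing loose in its slot (20 mm deep) in the stand at x = 5, y = -10 mm of the stand's frame; origin: centre of its underside, 24 mm above the level of the soles.
- can3: Brass condenser can, 24 mm across, 57 mm high with its terminal, 60 g, standing loose in its slot (20 mm deep) in the stand at x = 5, y = 25 mm of the stand's frame; origin: centre of its underside, 24 mm above the level of the soles.
- grommet: Bystander: black rubber ring, 30 mm across, 7 mm high; origin: centre of its underside.
- bracket: Bystander: small steel angle bracket, 50 x 28 mm, 25 mm high; origin: centre of its underside.
- oilcan: Bystander: green oil can, 72 mm across, 165 mm high with its spout; origin: centre of its underside.
- jar: Bystander: glass jar with steel cap, 60 mm across, 85 mm high; origin: centre of its underside.
- screwdriver: Bystander: screwdriver lying flat; origin: on its underside.
- brush: Bystander: brush lying flat; origin: on its underside.
There are look-alikes about, which are no part of the job. What is shaped like the wedge but turquoise is not meant. Leave any blue look-alike of the can3 alone.

How it is judged:
By the outcome, as a careful person would: the job done as asked, in the order asked, and still so for the second after the job is handed in, with the robot touching nothing.
It also fails if it takes over 48 s, if anything falls off the work surface, if the arm or the gripper's body presses on something with over 40 N, if the wrist force passes 120 N, or if a joint passes its speed limit or range.

## Robot

A 6-joint arm with a two-finger parallel gripper is mounted at the origin on the work surface. World frame = base frame: x ahead of the robot, y to its left, z up, the work surface at z = 0. Lengths are in m, angles in rad, forces in N, time in s.
With the tool pointing down it reaches from about 0.375 to 0.9 m from the base axis. Payload 3.1 kg.
Tool frame: the origin (TCP) lies between the finger pads; the fingertips stand 11 mm ahead of it and the grasp point (between the pads) lies 8 mm behind it; z points along the fingers, y is the direction in which the jaws open and shut (so a half turn about z gives the same grasp; the last joint's range is limited). The gripper opens to 85 mm and grips with 20 to 120 N. Pads are 22 mm wide; open, the fingers measure 114 mm over their backs; the gripper's body (76 mm by 85 mm) begins 54 mm behind the grasp point. The pads swing forward as they close: fully open they stand 13 mm farther back than shut.
Start: joints at [-1.425, 0.527, 1.433, -0, 1.181, -0.178], TCP at [0.199, -0.592, 0.242] pointing down, gripper open.
Joint ranges: [-3.08, 3.08], [-0.75, 2.2], [0.22, 2.44], [-1.43, 4.57], [0, 2.65], [-2.85, 2.85]. Speed limits (rad/s): [2.79, 2.79, 3.14, 3.14, 3.14, 3.14].

## Interface

Orientations are given as a unit quaternion [x, y, z, w].
In Python, from station import manip gives the robot as it stands.
- The arm moves only by the tool move_arm, never from a script. Its argument "deltas" is a list of rows, each a list of 5 numbers: the shift along the tool's x, y, z in units of 40 cm (1.0 is 40 cm), then the turn about the tool's z in units of 0.5 rad (1.0 is 0.5 rad), then the opening in per cent of the stroke, from 0 (shut) to 100 (fully open). In form: [[x, y, z, twist, grip], ...]. A call has exactly 8 rows; each row is the pose to reach, as a shift and turn from the pose commanded when the call began, along the tool's axes at that moment; what a row does not reach only later rows make up. A row lasts 1/12 s, in which the tool goes at most 41.7 mm and 7.16 degrees, less where a joint would pass 70% of its speed; a pose out of reach is approached as far as the arm can. A call with a number of a shift or a turn outside -1 to 1 is refused whole. A call with a gripper value outside its range is refused whole. The fingers move at their own pace and stop on an object; "force" is the grip in N (left out, the last holds). Time passes only in rows, so rows that repeat a pose let the fingers close, or fill a call up. It gives the time, the measured TCP pose, the force and the opening at its end, in the units of the state.
- manip.sense(): the state, without advancing time (a new reading comes with each control period).
- manip.snapshot(name): name is "scene" or "side" or "wrist"; returns (picture, depth): 400x640x3 uint8, red, green, blue; 400x640 float32, m along the optical axis (not along the pixel's ray), 0 where there is no reading.
- manip.get_calibration(name): a dict with "vfov" (degrees; the focal length in pixels is half the picture's height over the tangent of half this angle, whatever the lens; pixels are square), "cx", "cy" (the principal point, pixels), "pose" (4x4, takes a point from camera to world coordinates). Camera axes: x right, y down, z forward; pixel columns grow to the right and rows downward; lengths in m; the calibration is good to about 2 mm. A picture is of the moment at which its call begins: read the wrist's pose just before it. get_calibration takes no time and is no camera call; for the wrist camera it gives the pose at the moment of the call.
- manip.sign_off(): hands the job in, once; it reports no verdict.
The state is a dict: "t": time; "q": joint angles; "qd": joint speeds; "tau": joint torques, N m; "tcp_pos": TCP position; "tool_rot": TCP orientation; "force": force on the tool from outside, world axes, zero at the start; "ft_torque": the same for the moment, N m; "finger_gap": opening from 0.0 (shut) to 1.0 (fully open).
Only numpy, scipy, OpenCV 4.12 (cv2) and the standard library are available. Lean on these libraries where they do the work, as an engineer would, in place of code of your own. Each camera call takes 0.05 s, during which the arm holds its last target.

## Working session

There is one attempt and no reset: what is moved stays moved. The work goes in short steps, Python scripts to look and compute and a tool call to move; the robot and the scene stay as the last step left them, time stands still between calls to the robot, and variables do not carry over. Pictures are saved under pics/ and viewed, and the job is handed in when it is done.

Besides the shell and the picture viewer there is one more tool, called after ">>>" by a JSON object that holds its "api" and its "payload", one argument or row to a line. move_arm: Moves the arm, as the interface text tells. Its arguments: {"type":"object","properties":{"deltas":{"type":"array","items":{"type":"array","items":{"type":"number"}}},"force":{"type":"number"}},"required":["deltas"]}

```bash
ls; mkdir -p pics; cat > h.py <<'E'
import numpy as np, cv2, json
from station import manip
def snap(name, tag):
    cal=manip.get_calibration(name); p,d=manip.snapshot(name)
    np.savez(f'pics/{tag}.npz',p=p,d=d,pose=np.array(cal['pose']),v=cal['vfov'],c=[cal['cx'],cal['cy']])
    cv2.imwrite(f'pics/{tag}.png',p[:,:,::-1]); return p,d,cal
class V:
    def __init__(s,tag):
        z=np.load(f'pics/{tag}.npz'); s.p,s.d,s.T,s.c=z['p'],z['d'],z['pose'],z['c']; s.f=200/np.tan(np.radians(float(z['v']))/2)
    def pt(s,u,v,z=None):
        r=np.array([(u-s.c[0])/s.f,(v-s.c[1])/s.f,1.])
        if z is None:
            return s.T[:3,:3]@(r*s.d[int(round(v)),int(round(u))])+s.T[:3,3]
        w=s.T[:3,:3]@r; return s.T[:3,3]+w*(z-s.T[2,3])/w[2]
    def px(s,P):
        q=s.T[:3,:3].T@(np.array(P)-s.T[:3,3]); return q[:2]/q[2]*s.f+s.c
    def crop(s,u0,v0,u1,v1,k,name):
        cv2.imwrite(f'pics/{name}.png',cv2.resize(s.p[v0:v1,u0:u1,::-1],None,fx=k,fy=k,interpolation=cv2.INTER_CUBIC))
    def cloud(s):
        v,u=np.mgrid[:400,:640]; r=np.stack([(u-s.c[0])/s.f,(v-s.c[1])/s.f,np.ones(u.shape)],-1)*s.d[...,None]
        return r@s.T[:3,:3].T+s.T[:3,3]
E
python3 - <<'E'
from h import *
s=manip.sense(); print(s)
for n in ('scene','side','wrist'): snap(n,n+'0')
for n in ('scene','side','wrist'):
    print(n,np.round(V(n+'0').T,3).tolist())
E
```

```text
pics
{'t': 0.0, 'q': array([-1.42554948e+00,  5.28458672e-01,  1.43388995e+00,  2.76128835e-06,
        1.18135109e+00, -1.78460862e-01]), 'qd': array([ 0.00121871,  0.00195704,  0.0010582 , -0.00033988, -0.00053955,
       -0.00184009]), 'tau': array([ 1.48198182e-03, -4.42347407e+01, -1.78025508e+01, -1.27467956e-04,
        8.37980508e-03,  9.82942879e-06]), 'tcp_pos': array([ 0.19875543, -0.59184613,  0.2413421 ]), 'tool_rot': array([ 9.86929771e-01,  1.61147500e-01,  1.87716304e-05, -1.05335884e-03]), 'force': array([-0.06856731, -0.12597597,  0.18281241]), 'ft_torque': array([ 0.00819155, -0.00184754, -0.01083284]), 'finger_gap': 0.9951007904323294}
scene [[-0.821, 0.436, -0.369, 1.065], [0.571, 0.611, -0.548, 0.713], [-0.014, -0.66, -0.751, 1.072], [0.0, 0.0, 0.0, 1.0]]
side [[0.995, -0.034, 0.095, 0.501], [-0.098, -0.559, 0.824, -0.923], [0.025, -0.829, -0.559, 0.706], [0.0, 0.0, 0.0, 1.0]]
wrist [[0.318, -0.895, -0.311, 0.279], [-0.948, -0.301, -0.103, -0.565], [-0.002, 0.328, -0.945, 0.373], [0.0, 0.0, 0.0, 1.0]]
```

View pics/scene0.png

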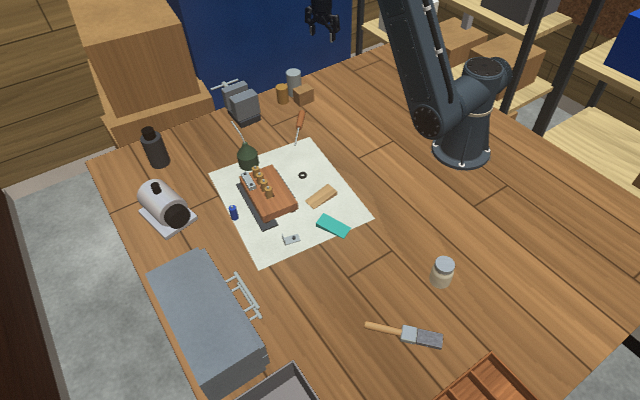

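View pics/side0.png

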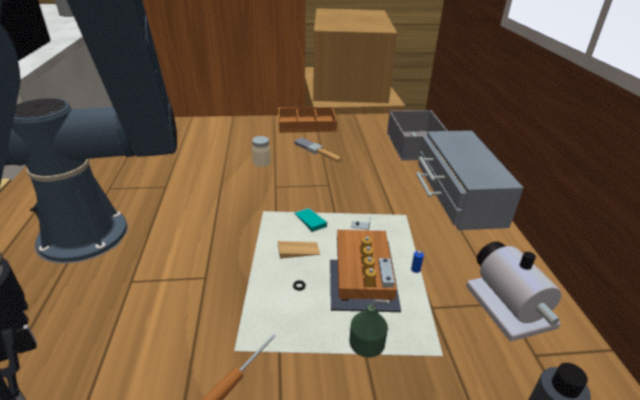

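View pics/wrist0.png

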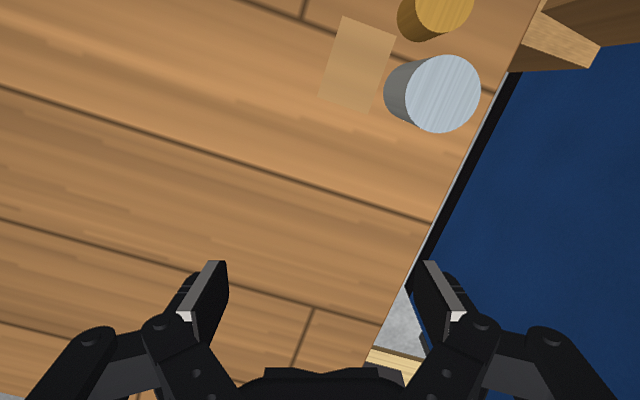

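The wooden wedge is at scene (321,196) / side (299,249). The turquoise look-alike at scene (333,226) / side (311,218) isn't meant, and neither is the blue can at scene (234,212). I'll enlarge both views to confirm.

```bash
python3 - <<'E'
from h import *
V('scene0').crop(220,140,380,250,5,'s0c'); V('side0').crop(260,200,420,310,5,'d0c')
for t,pts in (('scene0',[(321,196),(268,190),(333,226),(303,175)]),('side0',[(299,249),(350,262),(311,218),(299,285)])):
    for u,v in pts: print(t,u,v,np.round(V(t).pt(u,v),4))
E
```

```text
scene0 321 196 [ 0.543  -0.099   0.0077]
scene0 268 190 [ 0.6992 -0.161   0.0802]
scene0 333 226 [0.5824 0.0251 0.0051]
scene0 303 175 [ 0.5351 -0.2222  0.0008]
side0 299 249 [ 0.5469 -0.1117  0.011 ]
side0 350 262 [ 0.6556 -0.2095  0.05  ]
side0 311 218 [0.5863 0.0104 0.0136]
side0 299 285 [ 0.5405 -0.2221 -0.0007]
```

View pics/s0c.png

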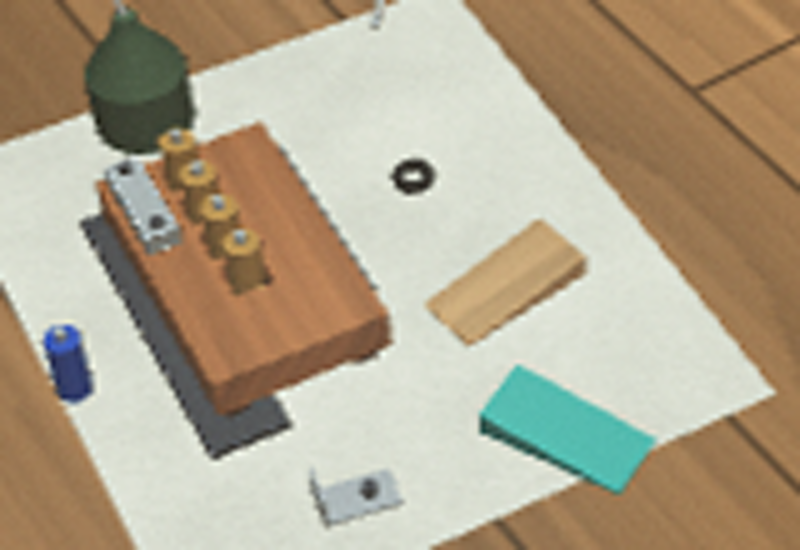

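View pics/d0c.png

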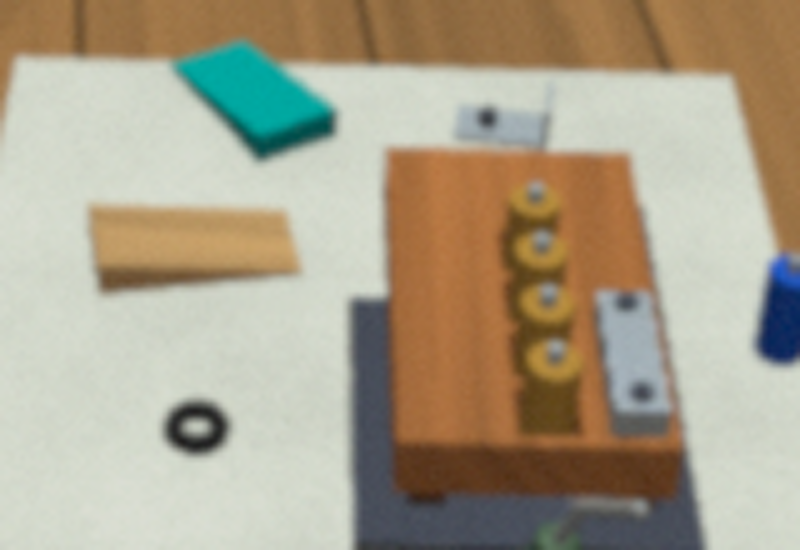

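Confirmed: plain wood wedge, thin end toward the stand, hanging foot at the near-left corner (scene crop (370,355)). Next I'll get rough poses from the clouds.

```bash
cat >> h.py <<'E'
def rect(P):
    (c,s,a)=cv2.minAreaRect((P[:,:2]*1000).astype(np.float32)); return np.round(c,1),np.round(s,1),round(a,2)
def label(mask,u,v):
    n,l=cv2.connectedComponents(mask.astype(np.uint8)); return l==l[v,u]
E
python3 - <<'E'
from h import *
for t,w,st in (('scene0',(321,196),(285,200)),('side0',(299,249),(350,262))):
    V_=V(t); C=V_.cloud(); h=cv2.cvtColor(V_.p,cv2.COLOR_RGB2HSV)
    print(t,h[w[1],w[0]],h[st[1],st[0]],h[w[1]+20,w[0]-5])
    box=(C[...,0]>.45)&(C[...,0]<.85)&(C[...,1]>-.35)&(C[...,1]<.1)
    m=label(box&(h[...,1]>60)&(C[...,2]<.03),*w); print('wedge',m.sum(),rect(C[m]))
    x=C[m]; A=np.c_[x[:,:2],np.ones(len(x))]; print(np.linalg.lstsq(A,x[:,2],rcond=None)[0])
    m=label(box&(h[...,1]>60)&(C[...,2]>.042)&(C[...,2]<.058),*st); print('stand',m.sum(),rect(C[m]),C[m][:,2].mean())
E
```

```text
scene0 [ 18  98 204] [ 12 131 185] [ 42  15 218]
wedge 385 (array([ 541.3, -103.7]), array([105.1,  64.5]), 7.12)
[-0.1440891  -0.02224333  0.08513627]
stand 1407 (array([ 688.2, -191.5]), array([204.8, 120.7]), 83.94) 0.05060314408618429
side0 [ 17 119 197] [ 14 163 175] [ 44  13 212]
wedge 586 (array([ 545.8, -102.8]), array([100.9,  50.7]), 4.91)
[-0.14244681  0.05778706  0.09254842]
stand 2420 (array([ 689.4, -194.5]), array([205.4, 120.2]), 83.75) 0.05094541882083579
```

>>> {"api": "move_arm", "payload": {
  "deltas": [
    [0.07,-0.057,0,0.2,35],
    [0.145,-0.115,0,0.4,35],
    [0.215,-0.17,0,0.6,35],
    [0.285,-0.225,0,0.8,35],
    [0.36,-0.285,0,0.86,35],
    [0.43,-0.34,0,0.86,35],
    [0.5,-0.395,0,0.86,35],
    [0.574,-0.453,0,0.86,35]
  ]
}}

```text
t: 0.82
tcp_pos: [0.3594, -0.3462, 0.2422]
tool_rot: [0.999, -0.053, -0.0, -0.0]
force: [0.5, -0.3, -0.7]
finger_gap: 0.353
```

>>> {"api": "move_arm", "payload": {
  "deltas": [
    [0.042,-0.082,0,0,35],
    [0.084,-0.164,0,0,35],
    [0.125,-0.246,0,0,35],
    [0.167,-0.327,0,0,35],
    [0.209,-0.41,0,0,35],
    [0.25,-0.49,0,0,35],
    [0.292,-0.573,0,0,35],
    [0.334,-0.655,0,0,35]
  ]
}}

```text
t: 1.48
tcp_pos: [0.52, -0.0995, 0.2422]
tool_rot: [0.999, -0.053, -0.0, -0.0]
force: [0.0, -0.7, -0.5]
finger_gap: 0.348
```

```bash
python3 - <<'E'
from h import *
snap('wrist','w1'); V_=V('w1'); print(V_.f, manip.sense()['tcp_pos'])
E
```

```text
327.53713221549884 [ 0.52332306 -0.09426153  0.24243209]
```

View pics/w1.png

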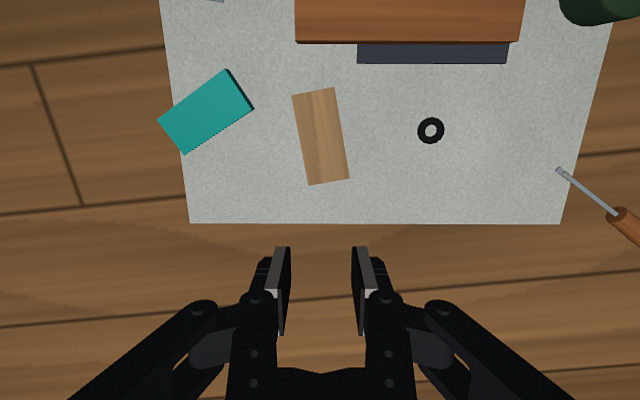

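The view shows the wedge (292-350, 88-185), stand front edge (row 42), plate (358-508, 43-63) and the turquoise decoy with its nearest corner at (253,108).

```bash
python3 - <<'E'
from h import *
v=V('w1'); C=v.cloud()
v.crop(150,0,390,200,3,'w1c')
for n,u,w,z in [('wedge thinL',292,95,.002),('thinR',333,88,.002),('thickR',349,179,.018),('thickL',308,185,.018),('turq',253,108,.018),('turqR thin?',185,154,.002),('standFL',296,42,.037),('standFR',523,42,.037),('plate',358,63,.007),('plateFR',507,63,.007)]:
    print(n,np.round(v.pt(u,w,z)*1000,1),np.round(v.pt(u,w)*1000,1))
E
```

```text
wedge thinL [593.3 -75.5   2. ] [593.3 -75.5   2.3]
thinR [ 595.8 -120.4    2. ] [ 595.8 -120.4    2.3]
thickR [ 496.8 -128.7   18. ] [ 491.6 -129.7    0.6]
thickL [494.7 -81.8  18. ] [494.6 -81.8  17.7]
turq [585.1 -34.3  18. ] [584.5 -32.1   7.4]
turqR thin? [541.8  55.7   2. ] [541.6  56.3   0.6]
standFL [641.  -88.6  37. ] [641.4 -88.4  33.7]
standFR [ 618.5 -299.9   37. ] [ 620.  -320.2    1.4]
plate [ 617.7 -148.4    7. ] [ 617.9 -148.9    2. ]
plateFR [ 601.4 -302.4    7. ] [ 6.013e+02 -3.058e+02  6.000e-01]
```

View pics/w1c.png

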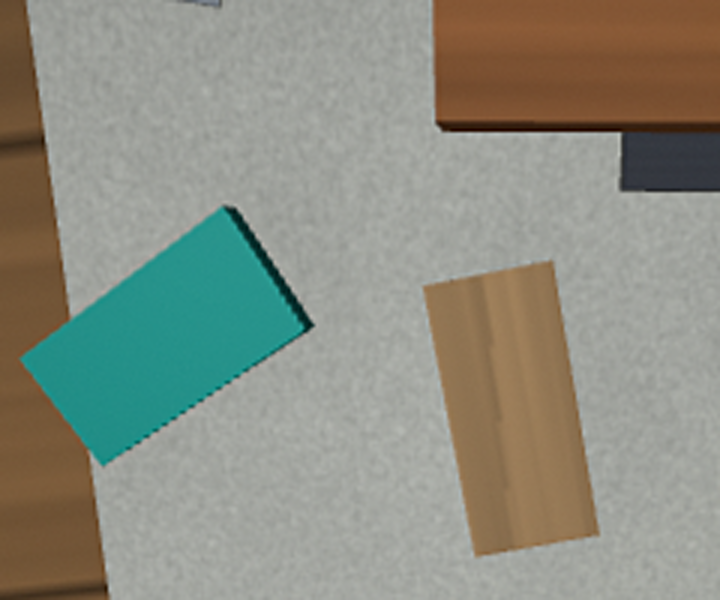

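```bash
python3 - <<'E'
from h import *
v=V('w1'); s=manip.sense(); t=s['tcp_pos']; print(s['tcp_pos'],s['tool_rot'],s['force'])
C=v.cloud()
# finger pts in tool frame (use pose at snapshot: camera-based)
from scipy.spatial.transform import Rotation as R
Rt=R.from_quat(s['tool_rot']).as_matrix()
cal=manip.get_calibration('wrist'); T=np.array(cal['pose']); 
Tt=np.eye(4);Tt[:3,:3]=Rt;Tt[:3,3]=t
# cam->tool
CT=np.linalg.inv(Tt)@T
r=np.c_[C.reshape(-1,3),np.ones(C.size//3)]@np.linalg.inv(v.T).T@CT.T
r=r[:,:3].reshape(400,640,3)*1000
m=(v.d>.02)&(C[...,2]>.12)&(np.mgrid[:400,:640][0]>230)
f=r[m]; print(len(f), f[:,2].max())
for z in range(20,-40,-4):
    k=f[(f[:,2]>z-4)&(f[:,2]<=z)]
    for sgn in(-1,1):
        q=k[k[:,1]*sgn>0]
        if len(q)>3: print(z,sgn,len(q),'x',np.percentile(q[:,0],[2,98]).round(1),'y',np.percentile(q[:,1],[2,98]).round(1))
print(np.round(CT,4))
np.save('CT.npy',CT)
print(v.pt(294.7,40,.051))
E
```

```text
[ 0.52332306 -0.09426153  0.24243209] [ 0.99868034 -0.05127953  0.00183517 -0.00214731] [3.14792542 2.47896055 1.55276476]
34915 11.078609407670609
12 -1 18 x [-4.5  4.5] y [-15.6 -15.5]
12 1 19 x [-4.7 10.3] y [14.3 14.5]
8 -1 87 x [-9.8 11.5] y [-22.  -15.4]
8 1 92 x [-9.5 11.6] y [14.3 24.2]
4 -1 152 x [-9.2 11.7] y [-28.  -15.4]
4 1 141 x [-9.2 11.8] y [14.3 26.7]
0 -1 164 x [-6.3 11.7] y [-28.5 -15.4]
0 1 173 x [-7.3 11.7] y [14.3 27.6]
-4 -1 178 x [-8.4 11.8] y [-28.7 -15.4]
-4 1 172 x [-8.7 11.7] y [14.3 27.4]
-8 -1 192 x [-9.  11.8] y [-28.8 -15.4]
-8 1 193 x [-8.9 11.8] y [14.3 27.6]
-12 -1 208 x [-8.1 11.9] y [-28.6 -15.4]
-12 1 218 x [-9.2 11.8] y [14.3 27.4]
-16 -1 244 x [-8.6 11.7] y [-28.9 -15.4]
-16 1 230 x [-8.5 11.9] y [14.3 27.8]
-20 -1 191 x [-9.1 11.9] y [-28.6 -15.4]
-20 1 197 x [-9.  11.9] y [14.3 27.4]
-24 -1 399 x [-10.4  11.7] y [-21.5 -15.4]
-24 1 400 x [-9.9 11.8] y [14.3 20.6]
-28 -1 196 x [-5.2 13.1] y [-33.5 -16.9]
-28 1 202 x [-5.7 13.3] y [15.8 34. ]
-32 -1 510 x [-2.7 14.1] y [-43.3 -17. ]
-32 1 496 x [-2.9 14.2] y [16.  42.8]
-36 -1 643 x [ 6.6 14.1] y [-46.6 -17.1]
-36 1 656 x [ 6.8 14.1] y [16.1 45.7]
[[ 2.000e-04 -9.446e-01 -3.282e-01  8.480e-02]
 [ 1.000e+00  1.000e-04  2.000e-04 -5.000e-04]
 [-2.000e-04 -3.282e-01  9.446e-01 -1.313e-01]
 [ 0.000e+00  0.000e+00  0.000e+00  1.000e+00]]
[ 0.64121908 -0.08849459  0.051     ]
```

>>> {"api": "move_arm", "payload": {
  "deltas": [
    [-0.06,0.017,0.0,-0.2,25],
    [-0.115,0.033,0.04,-0.37,25],
    [-0.115,0.033,0.13,-0.37,25],
    [-0.115,0.033,0.22,-0.37,25],
    [-0.115,0.033,0.31,-0.37,25],
    [-0.115,0.033,0.4,-0.37,25],
    [-0.115,0.033,0.46,-0.37,25],
    [-0.115,0.033,0.5,-0.37,25]
  ]
}}

```text
t: 2.2
tcp_pos: [0.4709, -0.1092, 0.0396]
tool_rot: [0.999, 0.039, -0.002, -0.001]
force: [-0.3, 0.5, 0.1]
finger_gap: 0.245
```

>>> {"api": "move_arm", "payload": {
  "deltas": [
    [0,0,0.01,0,25],
    [0,0,0.025,0,25],
    [0,0,0.04,0,25],
    [0,0,0.055,0,25],
    [0,0,0.063,0,25],
    [0,0,0.063,0,25],
    [0,0,0.063,0,25],
    [0,0,0.063,0,25]
  ]
}}

```text
t: 2.87
tcp_pos: [0.4727, -0.1096, 0.0176]
tool_rot: [0.999, 0.039, 0.0, 0.0]
force: [-0.5, -0.3, -0.0]
finger_gap: 0.251
```

```bash
cat > look.py <<'E'
from h import *
import sys
tag=sys.argv[1]
s=manip.sense(); snap('wrist',tag); print(np.round(s['tcp_pos']*1000,1),s['tool_rot'].round(4),s['force'].round(2),s['t'],s['finger_gap'])
E
python3 look.py w2
```

```text
[ 472.7 -109.6   17.6] [9.992e-01 3.940e-02 4.000e-04 2.000e-04] [-0.51 -0.29 -0.01] 2.8667 0.2508935393925006
```

View pics/w2.png

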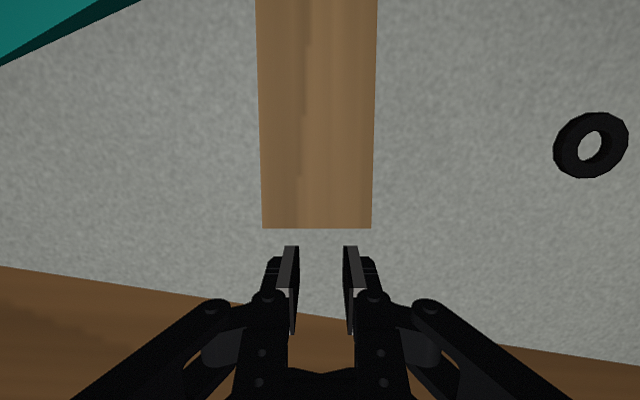

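>>> {"api": "move_arm", "payload": {
  "deltas": [
    [0.015,0,0,0,25],
    [0.03,0,0,0,25],
    [0.045,0,0,0,25],
    [0.06,0,0,0,25],
    [0.075,0,0,0,25],
    [0.09,0,0,0,25],
    [0.105,0,0,0,25],
    [0.115,0,0,0,25]
  ]
}}

```text
t: 3.58
tcp_pos: [0.5194, -0.106, 0.0171]
tool_rot: [0.999, 0.04, 0.0, 0.0]
force: [-0.1, 0.1, 0.4]
finger_gap: 0.251
```

```bash
python3 look.py w3; python3 - <<'E'
from h import *
snap('side','d3'); V('side0').crop(270,220,370,290,8,'x'); V('d3').crop(260,210,380,290,6,'d3c')
E
```

```text
[ 519.4 -106.    17.1] [9.992e-01 3.950e-02 5.000e-04 2.000e-04] [-0.13  0.06  0.39] 3.5833 0.2512910797958077
```

View pics/w3.png

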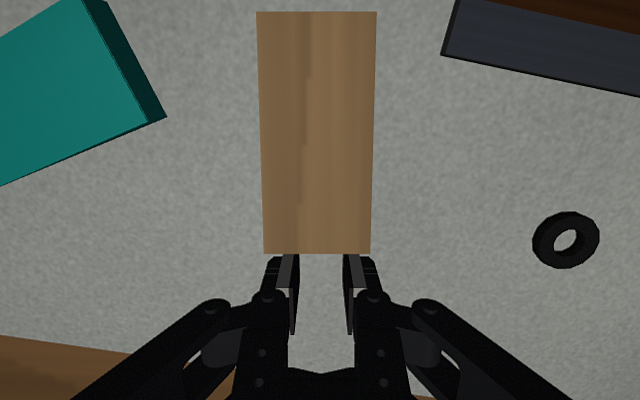

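View pics/d3c.png

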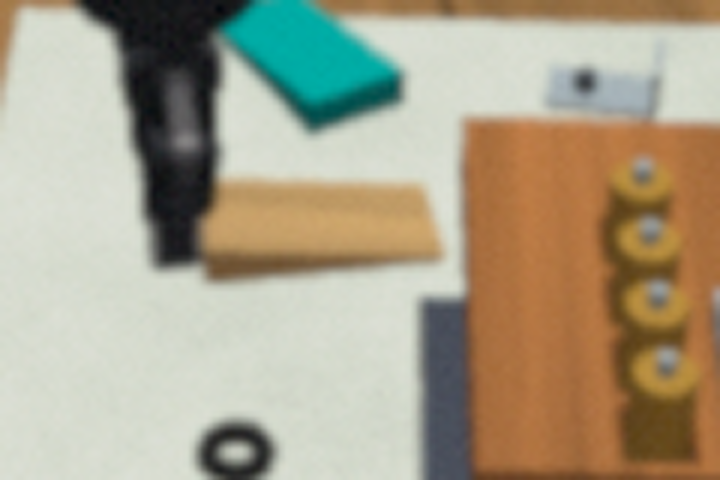

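>>> {"api": "move_arm", "payload": {
  "deltas": [
    [0.004,-0.001,0,0.06,25],
    [0.008,-0.002,0,0.12,25],
    [0.012,-0.003,0,0.18,25],
    [0.016,-0.004,0,0.25,25],
    [0.02,-0.005,0,0.31,25],
    [0.025,-0.006,0,0.37,25],
    [0.03,-0.007,0,0.37,25],
    [0.03,-0.007,0,0.37,25]
  ]
}}

```text
t: 4.35
tcp_pos: [0.5301, -0.1021, 0.0171]
tool_rot: [0.999, -0.053, 0.0, 0.0]
force: [-1.0, 0.1, -0.2]
finger_gap: 0.252
```

```bash
python3 look.py w4
```

```text
[ 530.1 -102.1   17.1] [ 9.986e-01 -5.270e-02  1.000e-04  0.000e+00] [-0.96  0.06 -0.23] 4.35 0.2521412469844772
```

View pics/w4.png

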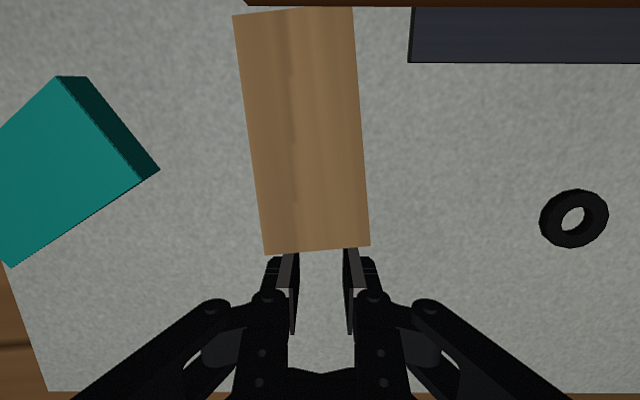

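```bash
python3 - <<'E'
from h import *
v=V('w4'); a=np.radians(-6.1); Rm=np.array([[np.cos(a),-np.sin(a)],[np.sin(a),np.cos(a)]])
for n,u,w,z in [('tipL',233,15,.002),('tipR',352,7,.002),('thickL',265,254,.018),('thickR',369,245,.018),('plate corner',408,62,.007),('standL',245,5,.051)]:
    p=v.pt(u,w,z)[:2]*1000; print(n,p.round(1),'stand frame',(Rm.T@(p-[689.5,-193.5])).round(1))
E
```

```text
tipL [642.8 -78.5] stand frame [-58.7 109.4]
tipR [ 640.6 -125.7] stand frame [-55.8  62.2]
thickL [544.1 -77.9] stand frame [-156.9   99.4]
thickR [ 543.7 -124.7] stand frame [-152.3   52.9]
plate corner [ 618.  -146.1] stand frame [-76.1  39.5]
standL [635.3 -92.8] stand frame [-64.6  94.4]
```

>>> {"api": "move_arm", "payload": {
  "deltas": [
    [0.004,0,0,0,25],
    [0.008,0,0,0,25],
    [0.012,0,0,0,25],
    [0.016,0,0,0,25],
    [0.02,0,0,0,25],
    [0.024,0,0,0,25],
    [0.028,0,0,0,25],
    [0.032,0,0,0,25]
  ]
}}

```text
t: 5.07
tcp_pos: [0.5429, -0.1035, 0.0171]
tool_rot: [0.999, -0.053, -0.0, -0.0]
force: [-0.3, 0.1, 0.6]
finger_gap: 0.252
```

```bash
python3 look.py w5
```

```text
[ 542.9 -103.5   17.1] [ 0.9986 -0.053  -0.     -0.    ] [-0.28  0.09  0.61] 5.0667 0.2517041263801663
```

View pics/w5.png

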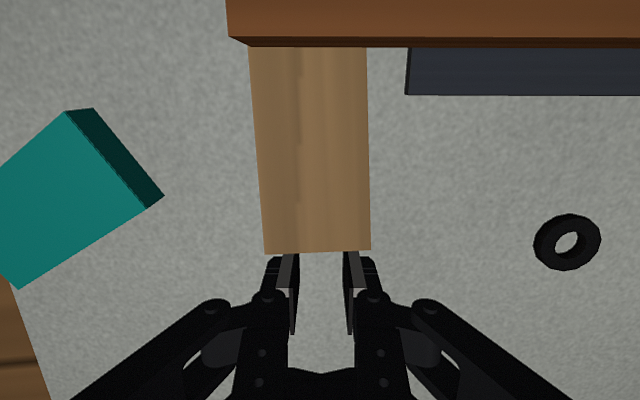

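>>> {"api": "move_arm", "payload": {
  "deltas": [
    [0.0015,0,0,0,25],
    [0.003,0,0,0,25],
    [0.0045,0,0,0,25],
    [0.006,0,0,0,25],
    [0.0075,0,0,0,25],
    [0.009,0,0,0,25],
    [0.0105,0,0,0,25],
    [0.012,0,0,0,25]
  ]
}}

```text
t: 5.78
tcp_pos: [0.5475, -0.1041, 0.0171]
tool_rot: [0.999, -0.053, 0.0, -0.0]
force: [-0.4, 0.2, 0.4]
finger_gap: 0.249
```

>>> {"api": "move_arm", "payload": {
  "deltas": [
    [0.0015,0,0,0,25],
    [0.003,0,0,0,25],
    [0.0045,0,0,0,25],
    [0.006,0,0,0,25],
    [0.0075,0,0,0,25],
    [0.009,0,0,0,25],
    [0.009,0,0,0,25],
    [0.009,0,0,0,25]
  ]
}}

```text
t: 6.45
tcp_pos: [0.5512, -0.1045, 0.0171]
tool_rot: [0.999, -0.053, 0.0, 0.0]
force: [-0.0, 0.1, -0.2]
finger_gap: 0.253
```

>>> {"api": "move_arm", "payload": {
  "deltas": [
    [0.001,0,0,0,25],
    [0.002,0,0,0,25],
    [0.003,0,0,0,25],
    [0.004,0,0,0,25],
    [0.005,0,0,0,25],
    [0.006,0,0,0,25],
    [0.007,0,0,0,25],
    [0.008,0,0,0,25]
  ]
}}

```text
t: 7.12
tcp_pos: [0.5543, -0.1048, 0.0171]
tool_rot: [0.999, -0.053, 0.0, 0.0]
force: [0.8, 0.9, -1.1]
finger_gap: 0.248
```

```bash
python3 look.py w6;  python3 - <<'E'
from h import *
snap('scene','s6'); V('s6').crop(250,150,350,230,7,'s6c')
E
```

```text
[ 554.3 -104.8   17.1] [ 0.9986 -0.0531  0.      0.    ] [ 0.81  0.9  -1.08] 7.1167 0.24791006475675637
```

View pics/w6.png

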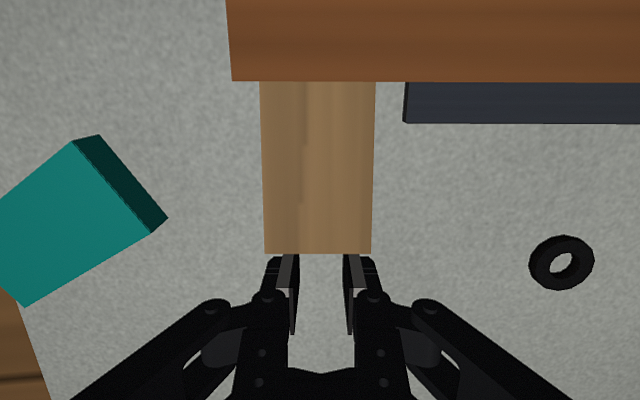

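View pics/s6c.png

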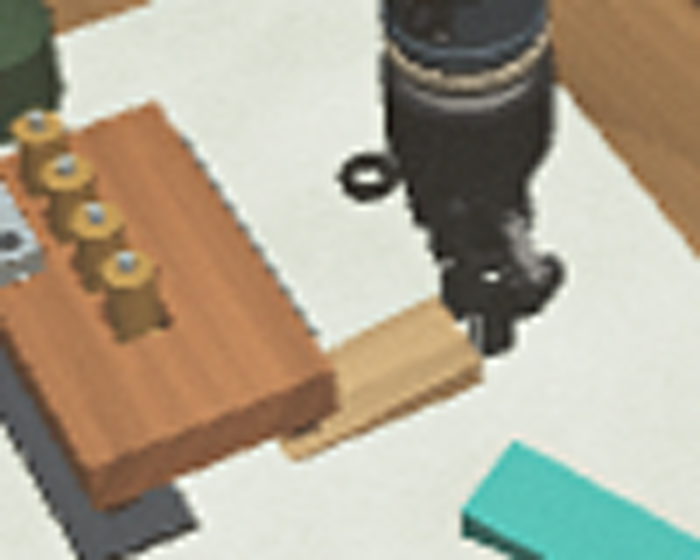

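```bash
cat > avg.py <<'E'
from h import *
F=[];Tq=[]
for i in range(6):
    s=manip.sense();F.append(s['force']);Tq.append(s['tau']);manip.snapshot('wrist')
F=np.array(F);print(F[:, 0].round(2),F.mean(0).round(2),np.mean(Tq,0).round(3),(s['tcp_pos']*1e3).round(2),s['t'])
E
python3 avg.py
```

```text
[-0.52 -0.8   0.19  0.12  0.    0.12] [-0.15  0.26  0.11] [ 1.000e-03 -4.481e+01 -7.559e+00  0.000e+00  0.000e+00  0.000e+00] [ 554.3  -104.79   17.13] 7.4667
```

>>> {"api": "move_arm", "payload": {
  "deltas": [
    [0.0015,0,0,0,25],
    [0.003,0,0,0,25],
    [0.0045,0,0,0,25],
    [0.006,0,0,0,25],
    [0.0075,0,0,0,25],
    [0.009,0,0,0,25],
    [0.01,0,0,0,25],
    [0.01,0,0,0,25]
  ]
}}

```text
t: 8.18
tcp_pos: [0.5584, -0.1052, 0.0171]
tool_rot: [0.999, -0.053, 0.0, 0.0]
force: [0.6, 0.1, -0.6]
finger_gap: 0.246
```

```bash
python3 avg.py
```

```text
[ 0.64  0.66 -0.28 -0.62  0.21 -0.36] [ 0.04 -0.26 -0.06] [ 3.0000e-03 -4.5071e+01 -7.7280e+00  0.0000e+00  1.0000e-03  0.0000e+00] [ 558.26 -105.21   17.13] 8.4333
```

>>> {"api": "move_arm", "payload": {
  "deltas": [
    [0.001,0,0,0,25],
    [0.002,0,0,0,25],
    [0.003,0,0,0,25],
    [0.004,0,0,0,25],
    [0.005,0,0,0,25],
    [0.005,0,0,0,25],
    [0.005,0,0,0,25],
    [0.005,0,0,0,25]
  ]
}}

```text
t: 9.15
tcp_pos: [0.5603, -0.1054, 0.0171]
tool_rot: [0.999, -0.053, 0.0, 0.0]
force: [-0.7, 0.3, 1.3]
finger_gap: 0.25
```

```bash
python3 avg.py
```

```text
[-0.75  0.03  0.86  0.3  -0.4  -0.22] [-0.03  0.17  0.02] [ 2.0000e-03 -4.5202e+01 -7.8040e+00  0.0000e+00 -0.0000e+00 -0.0000e+00] [ 560.22 -105.43   17.1 ] 9.4
```

>>> {"api": "move_arm", "payload": {
  "deltas": [
    [0.001,0,0,0,25],
    [0.002,0,0,0,25],
    [0.003,0,0,0,25],
    [0.004,0,0,0,25],
    [0.005,0,0,0,25],
    [0.005,0,0,0,25],
    [0.005,0,0,0,25],
    [0.005,0,0,0,25]
  ]
}}

```text
t: 10.12
tcp_pos: [0.5624, -0.1057, 0.0172]
tool_rot: [0.999, -0.053, 0.0, 0.0]
force: [-0.2, -0.3, 0.7]
finger_gap: 0.25
```

```bash
python3 avg.py; python3 look.py w7
```

```text
[-0.18 -0.02 -0.33 -0.54 -0.99  0.64] [-0.23  0.11 -0.1 ] [ 2.0000e-03 -4.5333e+01 -7.8890e+00  0.0000e+00 -0.0000e+00  0.0000e+00] [ 562.22 -105.61   17.13] 10.3667
[ 562.2 -105.6   17.1] [ 0.9986 -0.0531  0.      0.    ] [-0.64 -0.1   0.14] 10.4167 0.24917598598900392
```

View pics/w7.png

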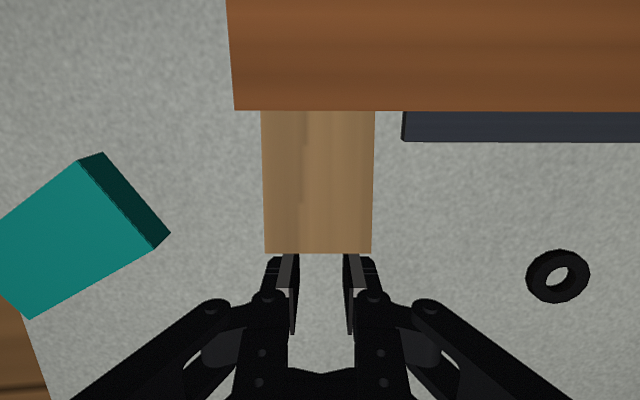

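```bash
cat > edge.py <<'E'
from h import *
import sys
# front top edge of stand: sub-pixel along columns; depth discontinuity avoided; use brown->not
a=np.radians(-6.1); Rm=np.array([[np.cos(a),-np.sin(a)],[np.sin(a),np.cos(a)]])
for t in sys.argv[1:]:
    v=V(t); C=v.cloud(); h=cv2.cvtColor(v.p,cv2.COLOR_RGB2HSV).astype(int)
    out=[]
    for u in (245,420,500,580,620):
        col=(h[:,u,1]>110)&(h[:,u,0]<18)&(C[:,u,2]>.03)
        w=np.where(col[:230])[0]
        if len(w): 
            w=w.max(); p=v.pt(u,w+.5,.037)[:2]*1000; out.append((Rm.T@(p-[689.5,-193.5])).round(1).tolist()+[round(v.pt(u,w-12)[2]*1000,1)])
    print(t,out)
E
python3 edge.py w4 w5 w6 w7
```

```text
w4 [[-60.6, 44.9, np.float64(-78.3)], [-60.6, 21.0, np.float64(53.4)], [-60.8, -3.0, np.float64(-77.8)], [-60.8, -14.9, np.float64(-79.0)]]
w5 [[-59.6, 97.9, np.float64(51.3)], [-59.9, 43.5, np.float64(51.0)], [-59.8, 18.7, np.float64(51.8)], [-59.8, -6.1, np.float64(52.4)], [-60.1, -18.7, np.float64(52.3)]]
w6 [[-59.0, 98.7, np.float64(51.8)], [-59.2, 42.4, np.float64(51.8)], [-59.2, 16.7, np.float64(52.1)], [-59.2, -9.0, np.float64(50.0)], [-59.5, -21.9, np.float64(50.8)]]
w7 [[-60.0, 99.4, np.float64(50.2)], [-60.3, 41.5, np.float64(50.4)], [-60.3, 15.1, np.float64(51.1)], [-60.6, -11.4, np.float64(51.3)], [-60.6, -24.7, np.float64(49.6)]]
```

>>> {"api": "move_arm", "payload": {
  "deltas": [
    [0.001,0,0,0,25],
    [0.002,0,0,0,25],
    [0.003,0,0,0,25],
    [0.004,0,0,0,25],
    [0.004,0,0,0,25],
    [0.004,0,0,0,25],
    [0.004,0,0,0,25],
    [0.004,0,0,0,25]
  ]
}}

```text
t: 11.13
tcp_pos: [0.5639, -0.1058, 0.0171]
tool_rot: [0.999, -0.053, 0.0, 0.0]
force: [0.1, -0.1, 0.4]
finger_gap: 0.251
```

```bash
python3 avg.py; python3 look.py w8; python3 edge.py w8
```

```text
[ 0.06 -0.93  0.28 -0.5   0.    0.43] [-0.11  0.03  0.56] [ 2.0000e-03 -4.5439e+01 -7.9550e+00  0.0000e+00 -0.0000e+00  0.0000e+00] [ 563.83 -105.81   17.13] 11.3833
[ 563.8 -105.8   17.1] [ 0.9986 -0.0531  0.     -0.    ] [ 0.34 -0.15  0.78] 11.4333 0.2492994665529931
w8 [[-60.4, 99.5, np.float64(50.6)], [-60.7, 41.3, np.float64(50.9)], [-60.7, 14.7, np.float64(49.2)], [-60.6, -11.9, np.float64(51.8)], [-60.6, -25.2, np.float64(50.3)]]
```

>>> {"api": "move_arm", "payload": {
  "deltas": [
    [0.0006,0,0,0,25],
    [0.0012,0,0,0,25],
    [0.0018,0,0,0,25],
    [0.0024,0,0,0,25],
    [0.003,0,0,0,25],
    [0.0036,0,0,0,25],
    [0.0042,0,0,0,25],
    [0.0048,0,0,0,25]
  ]
}}

```text
t: 12.15
tcp_pos: [0.5657, -0.106, 0.0171]
tool_rot: [0.999, -0.053, -0.0, 0.0]
force: [-0.8, 0.8, -0.3]
finger_gap: 0.247
```

```bash
python3 avg.py; python3 look.py w9; python3 edge.py w9
```

```text
[-0.82  0.27  0.36 -0.63 -0.54 -0.51] [-0.31  0.01 -0.05] [-4.0000e-03 -4.5615e+01 -8.0890e+00  3.0000e-03 -2.4000e-02  1.0000e-03] [ 565.8  -106.02   17.13] 12.4
[ 565.8 -106.    17.1] [ 9.986e-01 -5.310e-02  1.000e-04  0.000e+00] [-0.5   0.9  -0.64] 12.45 0.24787130246098776
w9 [[-60.6, 99.7, np.float64(51.1)], [-61.0, 41.1, np.float64(51.1)], [-60.9, 14.3, np.float64(52.3)], [-60.9, -12.5, np.float64(51.5)], [-60.9, -25.9, np.float64(51.7)]]
```

>>> {"api": "move_arm", "payload": {
  "deltas": [
    [0.0006,0,0,0,25],
    [0.0012,0,0,0,25],
    [0.0018,0,0,0,25],
    [0.0024,0,0,0,25],
    [0.003,0,0,0,25],
    [0.0036,0,0,0,25],
    [0.0036,0,0,0,25],
    [0.0036,0,0,0,25]
  ]
}}

```text
t: 13.17
tcp_pos: [0.5672, -0.1062, 0.0171]
tool_rot: [0.999, -0.053, 0.0, 0.0]
force: [-0.7, 0.2, -0.6]
finger_gap: 0.251
```

```bash
python3 avg.py; python3 look.py w10; python3 edge.py w10
```

```text
[-0.73  0.14 -0.82  0.32  0.23 -0.09] [-0.16  0.17 -0.14] [-2.4000e-02 -4.5678e+01 -8.1500e+00 -3.0000e-03 -2.4000e-02  2.0000e-03] [ 567.24 -106.18   17.15] 13.4167
[ 567.2 -106.2   17.1] [ 9.986e-01 -5.310e-02  1.000e-04  0.000e+00] [-0.26  0.21 -0.57] 13.4667 0.24954525498766877
w10 [[-60.9, 99.8, np.float64(50.8)], [-61.2, 40.9, np.float64(50.9)], [-61.2, 14.0, np.float64(51.9)], [-61.2, -12.9, np.float64(51.1)], [-61.2, -26.4, np.float64(51.1)]]
```

>>> {"api": "move_arm", "payload": {
  "deltas": [
    [0.0006,0,0,0,25],
    [0.0012,0,0,0,25],
    [0.0018,0,0,0,25],
    [0.0024,0,0,0,25],
    [0.003,0,0,0,25],
    [0.0036,0,0,0,25],
    [0.0036,0,0,0,25],
    [0.0036,0,0,0,25]
  ]
}}

```text
t: 14.18
tcp_pos: [0.5687, -0.1063, 0.0171]
tool_rot: [0.999, -0.053, 0.0, 0.0]
force: [-0.5, -0.4, 0.5]
finger_gap: 0.245
```

```bash
python3 avg.py; python3 look.py w11; python3 edge.py w11
```

```text
[-0.55 -0.31  0.49 -1.1   0.18  0.03] [-0.21  0.04 -0.03] [-9.0000e-03 -4.5779e+01 -8.1840e+00 -1.0000e-03 -1.1000e-02  1.0000e-03] [ 568.66 -106.33   17.12] 14.4333
[ 568.6 -106.3   17.1] [ 9.986e-01 -5.310e-02  1.000e-04  0.000e+00] [0.65 0.59 0.54] 14.4833 0.24871757606863573
w11 [[-61.1, 99.9, np.float64(50.9)], [-61.4, 40.8, np.float64(51.8)], [-61.4, 13.7, np.float64(50.6)], [-61.4, -13.4, np.float64(50.1)], [-61.4, -26.9, np.float64(51.2)]]
```

View pics/w11.png

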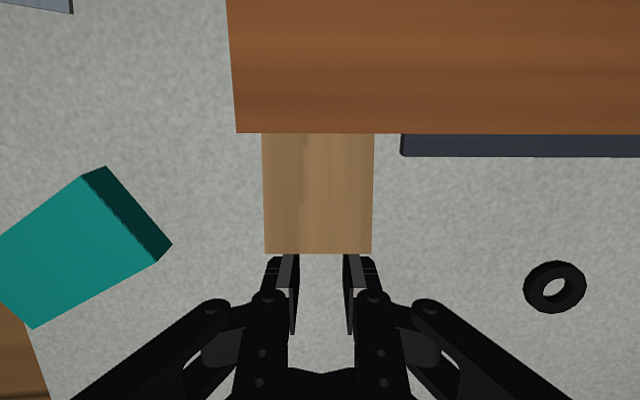

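>>> {"api": "move_arm", "payload": {
  "deltas": [
    [0.0005,0,0,0,25],
    [0.001,0,0,0,25],
    [0.0015,0,0,0,25],
    [0.002,0,0,0,25],
    [0.0025,0,0,0,25],
    [0.003,0,0,0,25],
    [0.003,0,0,0,25],
    [0.003,0,0,0,25]
  ]
}}

```text
t: 15.2
tcp_pos: [0.5699, -0.1064, 0.0171]
tool_rot: [0.999, -0.053, 0.0, 0.0]
force: [-0.1, 0.3, 0.2]
finger_gap: 0.252
```

```bash
python3 avg.py
```

```text
[-0.08 -0.1  -0.08 -0.04 -0.92  0.4 ] [-0.14 -0.27  0.29] [-2.0000e-02 -4.5875e+01 -8.2650e+00 -1.0000e-03 -2.4000e-02  2.0000e-03] [ 569.83 -106.45   17.12] 15.45
```

>>> {"api": "move_arm", "payload": {
  "deltas": [
    [0.0005,0,0,0,25],
    [0.001,0,0,0,25],
    [0.0015,0,0,0,25],
    [0.002,0,0,0,25],
    [0.0025,0,0,0,25],
    [0.003,0,0,0,25],
    [0.003,0,0,0,25],
    [0.003,0,0,0,25]
  ]
}}

```text
t: 16.17
tcp_pos: [0.5705, -0.1064, 0.0171]
tool_rot: [0.999, -0.053, -0.0, -0.0]
force: [-1.3, -0.4, 2.3]
finger_gap: 0.251
```

```bash
python3 avg.py; python3 look.py w12; python3 edge.py w12
```

```text
[-1.34 -1.2  -2.27 -2.12 -1.61 -2.06] [-1.77  0.09  1.48] [ 1.5000e-01 -4.5599e+01 -9.2210e+00  1.0400e-01 -4.9500e-01 -1.0000e-03] [ 570.64 -106.45   17.08] 16.4167
[ 570.7 -106.5   17.1] [ 9.986e-01 -5.300e-02 -3.000e-04 -1.000e-04] [-1.93  0.42  1.85] 16.4667 0.24757058066150794
w12 [[-61.4, 100.2, np.float64(51.3)], [-61.7, 40.7, np.float64(50.1)], [-61.7, 13.4, np.float64(51.4)], [-61.7, -13.8, np.float64(50.7)], [-61.7, -27.4, np.float64(51.5)]]
```

The force jumped to about 1.8 N, so the wedge is snug. Stand height and edge are unchanged. I'll back off and do the press test.

>>> {"api": "move_arm", "payload": {
  "deltas": [
    [-0.005,0,0,0,25],
    [-0.015,0,0,0,25],
    [-0.025,0,0,0,25],
    [-0.025,0,-0.05,0,25],
    [-0.025,0,-0.12,0,25],
    [-0.025,0,-0.2,0,10],
    [-0.025,0,-0.24,0,0],
    [-0.025,0,-0.24,0,0]
  ]
}}

```text
t: 17.18
tcp_pos: [0.5635, -0.1064, 0.117]
tool_rot: [0.999, -0.053, 0.004, 0.001]
force: [0.7, -0.2, -0.3]
finger_gap: -0.0
```

>>> {"api": "move_arm", "payload": {
  "deltas": [
    [0.04,-0.005,0,0,0],
    [0.08,-0.01,0,0,0],
    [0.12,-0.015,0,0,0],
    [0.16,-0.02,0,0,0],
    [0.2,-0.025,0,0,0],
    [0.23,-0.028,0,0,0],
    [0.23,-0.028,0,0,0],
    [0.23,-0.028,0,0,0]
  ]
}}

```text
t: 17.85
tcp_pos: [0.6529, -0.1039, 0.1119]
tool_rot: [0.999, -0.053, -0.001, -0.0]
force: [-1.0, -0.1, -1.5]
finger_gap: -0.002
```

```bash
python3 avg.py; python3 look.py w13; python3 - <<'E'
from h import *
snap('scene','s13'); V('s13').crop(230,140,350,230,6,'s13c')
snap('side','d13'); V('d13').crop(280,210,400,300,6,'d13c')
E
```

```text
[-0.96 -0.08 -0.04  0.41  0.42  0.31] [ 0.01  0.26 -0.47] [ 4.8000e-02 -4.9386e+01 -1.4820e+01  6.0000e-03 -3.3000e-02  0.0000e+00] [ 652.63 -104.01  112.89] 18.1
[ 652.9 -104.1  113. ] [ 9.986e-01 -5.320e-02 -4.000e-04 -1.000e-04] [0.   0.26 0.02] 18.15 0.0031486144052311122
```

View pics/w13.png

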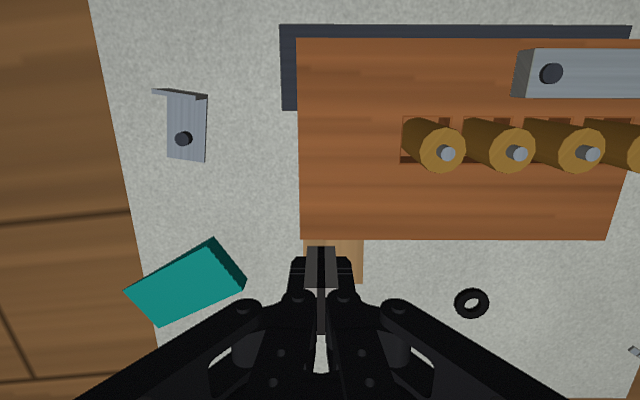

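View pics/s13c.png

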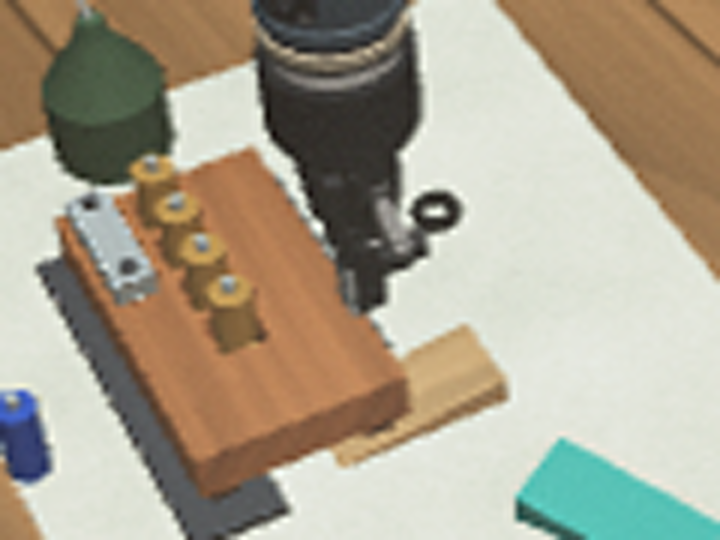

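View pics/d13c.png

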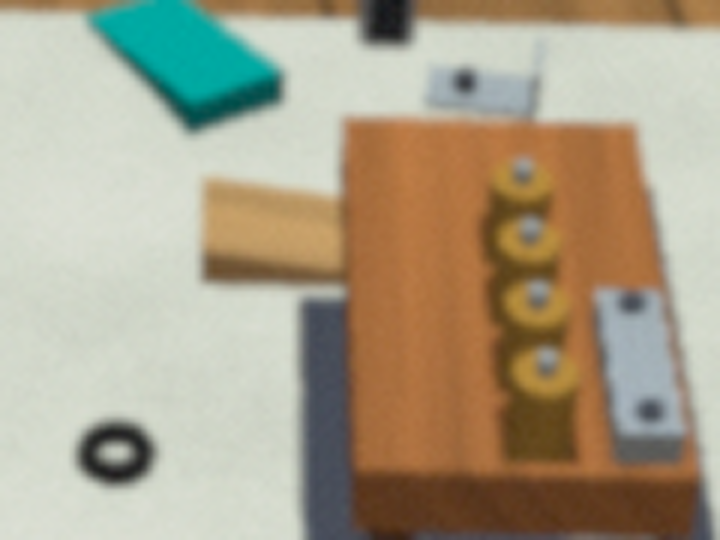

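>>> {"api": "move_arm", "payload": {
  "deltas": [
    [0,0,0.02,0,0],
    [0,0,0.04,0,0],
    [0,0,0.06,0,0],
    [0,0,0.08,0,0],
    [0,0,0.1,0,0],
    [0,0,0.11,0,0],
    [0,0,0.115,0,0],
    [0,0,0.118,0,0]
  ]
}}

```text
t: 18.97
tcp_pos: [0.6535, -0.104, 0.0652]
tool_rot: [0.999, -0.053, -0.0, -0.0]
force: [-0.4, 0.3, -0.4]
finger_gap: 0.001
```

>>> {"api": "move_arm", "payload": {
  "deltas": [
    [0,0,0.0015,0,0],
    [0,0,0.003,0,0],
    [0,0,0.0045,0,0],
    [0,0,0.006,0,0],
    [0,0,0.006,0,0],
    [0,0,0.006,0,0],
    [0,0,0.006,0,0],
    [0,0,0.006,0,0]
  ]
}}

```text
t: 19.63
tcp_pos: [0.6537, -0.1041, 0.0636]
tool_rot: [0.999, -0.053, 0.0, 0.0]
force: [-0.5, -0.1, -0.2]
finger_gap: 0.002
```

```bash
sed -i 's/F\[:, 0\].round(2)/F[:,2].round(1)/' avg.py; python3 avg.py
```

```text
[-0.2  0.4 -0.5 -0.1 -0.  -0.4] [-0.17  0.09 -0.14] [ 1.0000e-03 -5.0479e+01 -1.2964e+01  0.0000e+00  0.0000e+00 -0.0000e+00] [ 653.69 -104.1    63.53] 19.8833
```

>>> {"api": "move_arm", "payload": {
  "deltas": [
    [0,0,0.0005,0,0],
    [0,0,0.001,0,0],
    [0,0,0.0015,0,0],
    [0,0,0.002,0,0],
    [0,0,0.002,0,0],
    [0,0,0.002,0,0],
    [0,0,0.002,0,0],
    [0,0,0.002,0,0]
  ]
}}

```text
t: 20.6
tcp_pos: [0.6537, -0.1041, 0.0628]
tool_rot: [0.999, -0.053, -0.0, 0.0]
force: [0.4, 0.4, 0.9]
finger_gap: 0.0
```

>>> {"api": "move_arm", "payload": {
  "deltas": [
    [0,0,0.0005,0,0],
    [0,0,0.001,0,0],
    [0,0,0.0015,0,0],
    [0,0,0.002,0,0],
    [0,0,0.002,0,0],
    [0,0,0.002,0,0],
    [0,0,0.002,0,0],
    [0,0,0.002,0,0]
  ]
}}

```text
t: 21.27
tcp_pos: [0.6536, -0.1041, 0.0627]
tool_rot: [0.999, -0.053, 0.0, 0.0]
force: [-3.3, 0.4, 6.4]
finger_gap: 0.002
```

```bash
python3 avg.py; python3 avg.py; python3 - <<'E'
from h import *
snap('scene','s14'); snap('side','d14')
a,b=V('d13'),V('d14')
E
```

```text
[6.4 5.7 5.6 5.5 5.9 6.2] [-1.92  0.41  5.89] [-1.1300e-01 -4.7139e+01 -1.2770e+01  3.2000e-02 -5.4600e-01 -1.0000e-03] [ 653.64 -104.09   62.69] 21.5167
[5.  5.5 6.1 5.  4.7 5.4] [-1.38  0.39  5.28] [-1.1200e-01 -4.7139e+01 -1.2770e+01  3.2000e-02 -5.4600e-01 -1.0000e-03] [ 653.66 -104.08   62.69] 21.8167
```

It's at 5.3–5.9 N with no sinking. I'll press slightly firmer so it's clearly about 6 N for over half a second.

>>> {"api": "move_arm", "payload": {
  "deltas": [
    [0,0,0.0003,0,0],
    [0,0,0.0003,0,0],
    [0,0,0.0003,0,0],
    [0,0,0.0003,0,0],
    [0,0,0.0003,0,0],
    [0,0,0.0003,0,0],
    [0,0,0.0003,0,0],
    [0,0,0.0003,0,0]
  ]
}}

```text
t: 22.63
tcp_pos: [0.6536, -0.1041, 0.0626]
tool_rot: [0.999, -0.053, 0.0, 0.0]
force: [-2.9, -0.3, 5.9]
finger_gap: -0.001
```

```bash
python3 avg.py; python3 avg.py
```

```text
[5.9 5.6 6.7 6.6 5.3 6. ] [-1.89  0.54  6.02] [-1.2300e-01 -4.6844e+01 -1.2757e+01  3.4000e-02 -5.9500e-01 -1.0000e-03] [ 653.66 -104.08   62.67] 22.8833
[6.5 6.8 5.6 6.  6.6 6.1] [-2.09  0.63  6.27] [-1.2400e-01 -4.6844e+01 -1.2757e+01  3.4000e-02 -5.9500e-01 -1.0000e-03] [ 653.66 -104.13   62.67] 23.1833
```

No rocking: 6.1 N held for over 1 s, with only 0.02 mm of travel. Lifting straight off.

>>> {"api": "move_arm", "payload": {
  "deltas": [
    [0,0,-0.002,0,0],
    [0,0,-0.006,0,0],
    [0,0,-0.015,0,0],
    [0,0,-0.04,0,0],
    [0,0,-0.08,0,0],
    [0,0,-0.15,0,0],
    [0,0,-0.22,0,0],
    [0,0,-0.28,0,0]
  ]
}}

```text
t: 23.9
tcp_pos: [0.6541, -0.1042, 0.176]
tool_rot: [0.999, -0.053, 0.001, 0.0]
force: [0.1, 0.7, 0.4]
finger_gap: 0.007
```

>>> {"api": "move_arm", "payload": {
  "deltas": [
    [-0.08,0,-0.06,0,0],
    [-0.16,0,-0.12,0,0],
    [-0.24,0,-0.18,0,0],
    [-0.3,0,-0.2,0,0],
    [-0.35,0,-0.2,0,0],
    [-0.35,0,-0.2,0,0],
    [-0.35,0,-0.2,0,0],
    [-0.35,0,-0.2,0,0]
  ]
}}

```text
t: 24.57
tcp_pos: [0.5156, -0.0897, 0.2544]
tool_rot: [0.999, -0.053, 0.001, 0.0]
force: [0.9, 0.7, 0.0]
finger_gap: -0.001
```

```bash
python3 look.py w15; python3 - <<'E'
from h import *
snap('scene','s15'); snap('side','d15')
for t in ('side0','d13','d15'):
    v=V(t); C=v.cloud(); h=cv2.cvtColor(v.p,cv2.COLOR_RGB2HSV)
    box=(C[...,0]>.6)&(C[...,0]<.85)&(C[...,1]>-.35)&(C[...,1]<.1)
    m=label(box&(h[...,1]>60)&(C[...,2]>.042)&(C[...,2]<.058),350,262); X=C[m]
    A=np.c_[X[:,:2]-[.69,-.19],np.ones(len(X))]; print(t,rect(X),np.linalg.lstsq(A,X[:,2],rcond=None)[0].round(4))
V('d15').crop(280,200,400,300,6,'d15c'); V('s15').crop(220,140,370,250,5,'s15c')
E
```

```text
[515.6 -89.7 254.4] [ 9.986e-01 -5.320e-02  1.100e-03  3.000e-04] [0.89 0.72 0.03] 24.5667 -0.0006277666974558195
side0 (array([ 689.4, -194.5]), array([205.4, 120.2]), 83.75) [-0.0001  0.0075  0.051 ]
d13 (array([ 689.3, -194.5]), array([204.8, 120.2]), 83.69) [-0.0002  0.0075  0.0511]
d15 (array([ 689.3, -195.9]), array([203.8, 120.4]), 83.78) [-0.0018  0.0086  0.051 ]
```

View pics/w15.png

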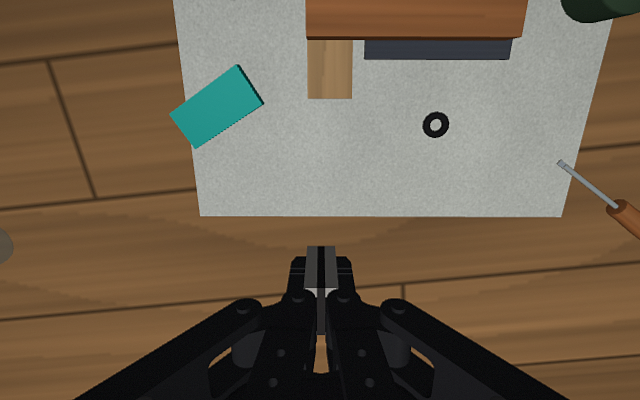

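View pics/s15c.png

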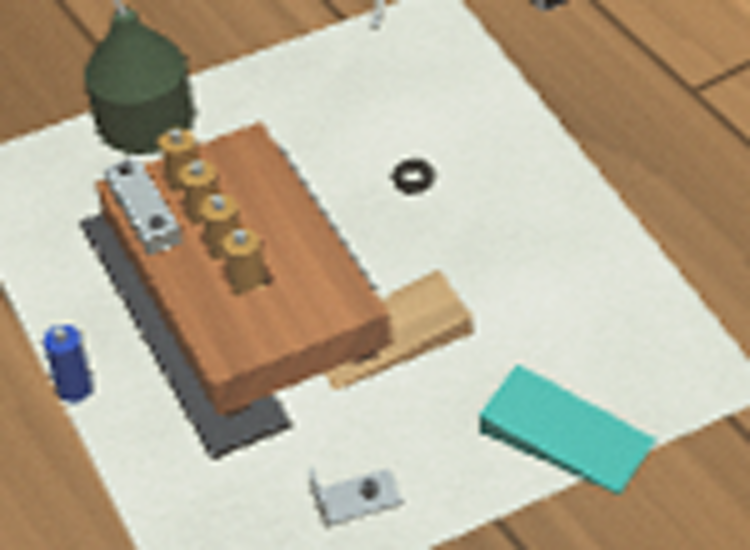

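The last fit differs slightly from the earlier ones. I'll check whether the arm is occluding the stand or it really tilted.

```bash
python3 - <<'E'
from h import *
snap('side','d16')
a=V('side0')
C=a.cloud();h=cv2.cvtColor(a.p,cv2.COLOR_RGB2HSV)
m=label((h[...,1]>60)&(C[...,2]>.046)&(C[...,2]<.056)&(C[...,0]>.6),350,262); m=cv2.erode(m.astype(np.uint8),np.ones((5,5)))>0
for t in ('d3','d13','d14','d15','d16'):
    b=V(t); D=b.cloud(); k=m&(abs(D[...,2]-C[...,2])<.01); X=C[k]; dz=(D-C)[k][:,2]
    A=np.c_[X[:,:2]-[.654,-.104],np.ones(len(X))]; r=np.linalg.lstsq(A,dz,rcond=None)
    print(t,k.sum(),m.sum(),'dz fit (slope x,y, at press pt mm)',r[0].round(4)[:2],(r[0][2]*1e3).round(2),'sd',dz.std()*1e3, 'dimg',np.abs(b.p.astype(int)-a.p)[m].mean().round(2))
b=V('d16');b.crop(280,200,400,300,6,'d16c')
E
```

```text
d3 1163 1165 dz fit (slope x,y, at press pt mm) [0.0008 0.0003] 0.08 sd 1.6721344941081788 dimg 3.12
d13 1160 1165 dz fit (slope x,y, at press pt mm) [ 0.0009 -0.    ] 0.04 sd 1.6378824228490425 dimg 1.88
d14 1155 1165 dz fit (slope x,y, at press pt mm) [-0.0024  0.0024] 0.35 sd 1.8028498002767115 dimg 3.16
d15 1162 1165 dz fit (slope x,y, at press pt mm) [-0.0013  0.0017] 0.23 sd 1.6174199383891867 dimg 2.25
d16 1161 1165 dz fit (slope x,y, at press pt mm) [-0.0008  0.0005] 0.15 sd 1.7090344723827258 dimg 2.14
```

View pics/d16c.png

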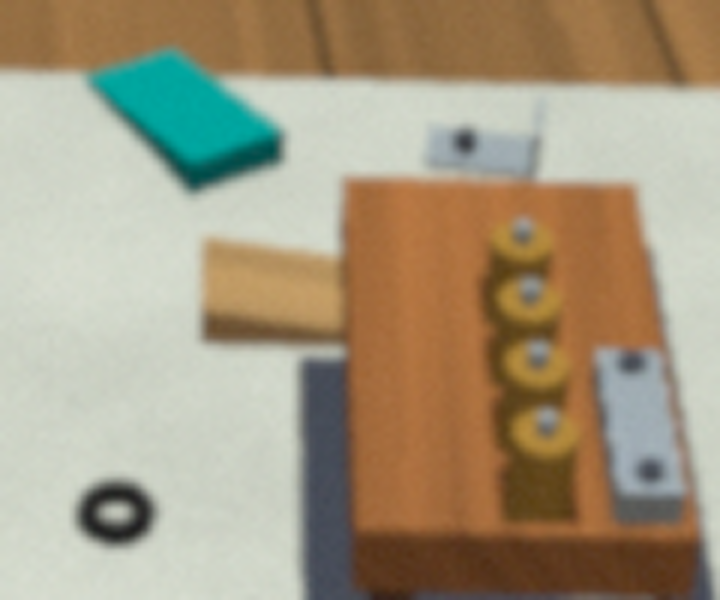

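The changes are within depth noise: the fit even reads "+0.35 mm" while pressing down. The wedge, stand, cans and bystanders all look in place, and the arm is clear.

```bash
python3 -c "
from station import manip
print(manip.sign_off())"
```

```text
the job is handed in; nothing more can be done
None
```

The wooden wedge is now snug under the hanging foot and the stand no longer rocks. I handed the job in at about 25 s, well under the 48 s limit.

- **Wedge:** I pushed it thin end first with two fingertips, lining it up with the stand on the way. I stopped when the resistance jumped from about 0.2 N to about 1.8 N, with roughly 37 mm of the wedge under the foot. It sits about 10 mm to the right of the foot's centre line, but the foot still rests fully on it and the wedge clears the plate.
- **Press test:** I pressed with closed fingertips on the top, right above that foot. It held about 5.3–5.9 N, then about 6.1 N for over a second. The fingertip sank only about 0.02 mm, so one press was enough.
- **Last checks:** In the final pictures the wedge is in place and the cans, look-alikes and other items in view sit where they were. I did not check the jar and brush individually; the arm went nowhere near them.
- **Disagreement:** The stand's height above the foot read 0.15–0.23 mm higher than at the start. I put that down to depth noise, because it read 0.35 mm higher even while I was pressing down, but I could not rule out a lift of about 0.1–0.2 mm.

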